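# Put two sawn boards in stick to dry

### The arm

A 6-joint arm with a two-finger parallel gripper is mounted at the origin on the work surface. World frame = base frame: x ahead of the robot, y to its left, z up, the work surface at z = 0. Lengths are in m, angles in degrees, forces in N, time in s.
With the tool pointing down it reaches from about 0.275 to 0.975 m from the base axis. Payload 8.4 kg.
Tool frame: the origin (TCP) lies at the very end of the fingers, on their centre line; the grasp point (between the pads) lies 19 mm behind it (manip.hold_point_z is the distance from the TCP to the grasp point, in m); z points along the fingers, y is the line along which they close (so a half turn about z gives the same grasp; the last joint's range is limited). The gripper opens to 92 mm and grips with 3 to 60 N. Pads are 20 mm wide; open, the fingers measure 128 mm over their backs; the gripper's body (75 mm by 189 mm) begins 69 mm behind the grasp point.
Start: joints at [74.805, 20.225, 93.587, -0, 66.188, -0.138], TCP at [0.162, 0.604, 0.177] pointing down, gripper open.
Joint ranges: [-150.9, 150.9], [-52.94, 120.26], [3.33, 152.33], [-74.26, 254.26], [0, 154.13], [-172.89, 172.89]. Speed limits (degrees/s): [127.2, 127.2, 159.86, 180, 180, 180].

### API

Orientations are given as [roll, pitch, yaw] about the fixed x, y, z axes, in that order (R = Rz(yaw) Ry(pitch) Rx(roll)).
In Python, from cell import manip gives the robot as it stands.
- The arm moves only by the shell command python3 -m crank 'ROWS' [OPENING]. ROWS is JSON, a list that holds one entry, the list of rows, each a list of 6 numbers: the shift along the tool's x, y, z scaled (see below), then the turn, a rotation vector about the tool's x, y, z scaled (see below). A call has 1 to 20 rows; each row shifts and turns the commanded pose from where the row before left it, along the tool's axes as they then stand; what a row does not reach is not made up. The controller multiplies each number of a shift by 20 mm and each number of a turn by 8 degrees. A row lasts 1/8 s, in which the tool goes at most 62.5 mm and 10.7 degrees, less where a joint would pass 70% of its speed; a pose out of reach is approached as far as the arm can. A call with a number of a shift or a turn outside -1 to 1 is refused whole. A call with a gripper value outside its range is refused whole. OPENING is the opening, from 0 (shut) to 1 (fully open), set as the call begins (- or left out, the last holds). The fingers move at their own pace and stop on an object; the grip force is fixed at half the most. Time passes only in rows, so rows that do not move let the fingers close. It gives the time, the measured TCP pose, the force, the opening and the grip force at its end, in the units of the state.
- manip.read_state(): the state, without advancing time (a new reading comes with each control period).
- manip.get_image(name): name is "scene" or "top"; returns (picture, depth): 384x512x3 uint8, red, green, blue; 384x512 float32, m along the optical axis (not along the pixel's ray), 0 where there is no reading.
- manip.get_calibration(name): a dict with "camera_matrix" (3x3 intrinsics, pixels), "D" ([k1, k2, p1, p2, k3] as OpenCV has them; the pictures are not rectified), "rvec" (rotation vector, rad) and "tvec" (3), from world to camera coordinates, as OpenCV has them. Camera axes: x right, y down, z forward; pixel columns grow to the right and rows downward; lengths in m; the calibration is good to about 2 mm. A picture is of the moment at which its call begins. get_calibration takes no time and is no camera call.
- manip.finish_job(): hands the job in; it is judged then, once.
Trained networks look in the newest picture that a camera, given by its name, has taken for a name from the list of things; names that differ only in an ending like _2 or _b are one class to them, and where a whole thing is asked for, a point or a joint stands for the part that bears it (a point fixed in the world has none). Each returns a list of dicts, best first, with "conf" (0 to 1); they miss things now and then, are a little off and sometimes report something else, mostly with a low value. They report only what shows in the picture. A call takes as long as a camera call.
- manip.silhouettes(target, camera): "mask" (384x512 bool, what is visible of it) and "bbox" ([left, top, width, height] in pixels, round what is visible of it).
The state is a dict: "time": time; "q": joint angles; "dq": joint speeds; "effort": joint torques, N m; "ee_pos": TCP position; "ee_rot": TCP orientation; "contact_force": force on the tool from outside, world axes, zero at the start; "torque": the same for the moment, N m; "opening": opening from 0.0 (shut) to 1.0 (fully open); "grasp_force": force on a finger pad.
Only numpy, scipy, OpenCV 4.12 (cv2) and the standard library are available. Lean on these libraries where they do the work, as an engineer would, in place of code of your own. Each camera call takes 0.05 s, during which the arm holds its last target. There are 200 camera calls.

### The job

Put the two sawn boards in stick to dry on the plywood stand: lay the long board centred across the stand's two bearers, lay one square stick crosswise on it directly above each bearer, lay the short board centred on the sticks in line with the long one, and finally stand the I-beam offcut on the middle of the short board, in line with it, as a weight. Do not knock over the jar.

Things in the scene. Friction and masses are not known exactly. Their poses are not given: they have to be found in the camera images.
- stand: fixed drying stand: a plywood base plate 190 x 110 x 12 mm lying on the bench. Origin: centre of its underside. x: its long direction, along which the boards must lie; z up. The two bearers are fixed on top of it.
- bearer_a: fixed dark wood bearer, 24 mm wide x 100 mm long x 25 mm high, screwed across the stand, 52 to 66 mm from the middle of the stand on its -x side. Origin: centre of its underside, 12 mm above the bench (its top is 37 mm above the bench). y: its long direction, across the stand; x: its 24 mm width; z up.
- bearer_b: the second fixed bearer, the same as bearer_a, 52 to 66 mm from the middle of the stand on its +x side (the spacing varies from start to start).
- long_board: loose brown sawn board with white sealed ends, the longer and wider one: 220 mm long (x) x 60 mm wide (y) x 22 mm thick (z), 160 to 260 g. Origin: centre of its underside. Lies flat on the bench.
- short_board: loose brown sawn board with white sealed ends, the shorter and narrower one: 170 mm long (x) x 46 mm wide (y) x 16 mm thick (z), about 70 to 120 g. Origin: centre of its underside. Lies flat on the bench.
- stick_a: loose pale square wooden stick (sticker), 90 mm long (x) x 16 x 16 mm, 20 g. Origin: centre of its underside. Lies flat on the bench. The two sticks are alike and may change places.
- stick_b: the second loose pale square stick, the same as stick_a.
- beam: loose offcut of dark steel I-beam standing on its lower flange: 120 mm long (x), flanges 46 mm wide (y) and 6 mm thick, web 5 mm, 80 mm high (z), 0.58 to 0.87 kg. Origin: centre of its underside. It can be gripped across the 46 mm top flange (74 to 80 mm above its origin).
- jar: bystander to leave standing: closed amber glass jar with a steel cap, 54 mm diameter, 70 mm high, at the far side of the bench. Origin: centre of its underside; z up.

How it is judged (in metres and radians):
On the way, in this order (a step that is already met when the one before it is completed fails the run):
1. the long board lies centred across both bearers (x of long_board in the frame of stand between -0.015 and 0.015 m and y of long_board in the frame of stand between -0.012 and 0.012 m and z of long_board in the frame of stand between 0.033 and 0.041 m and angle between the x axis of long_board and the x axis of stand, either way round below 0.17 rad), for 0.2 s.
2. a stick lies across the long board above each bearer (all of step 1 and ((x of stick_a in the frame of bearer_a between -0.01 and 0.01 m and y of stick_a in the frame of bearer_a between -0.015 and 0.015 m and z of stick_a in the frame of bearer_a between 0.043 and 0.051 m and angle between the x axis of stick_a and the y axis of bearer_a, either way round below 0.17 rad and x of stick_b in the frame of bearer_b between -0.01 and 0.01 m and y of stick_b in the frame of bearer_b between -0.015 and 0.015 m and z of stick_b in the frame of bearer_b between 0.043 and 0.051 m and angle between the x axis of stick_b and the y axis of bearer_b, either way round below 0.17 rad) or (x of stick_a in the frame of bearer_b between -0.01 and 0.01 m and y of stick_a in the frame of bearer_b between -0.015 and 0.015 m and z of stick_a in the frame of bearer_b between 0.043 and 0.051 m and angle between the x axis of stick_a and the y axis of bearer_b, either way round below 0.17 rad and x of stick_b in the frame of bearer_a between -0.01 and 0.01 m and y of stick_b in the frame of bearer_a between -0.015 and 0.015 m and z of stick_b in the frame of bearer_a between 0.043 and 0.051 m and angle between the x axis of stick_b and the y axis of bearer_a, either way round below 0.17 rad))), for 0.2 s.
3. the short board lies centred on the two sticks (all of step 2 and x of short_board in the frame of stand between -0.015 and 0.015 m and y of short_board in the frame of stand between -0.012 and 0.012 m and z of short_board in the frame of stand between 0.07 and 0.08 m and angle between the x axis of short_board and the x axis of stand, either way round below 0.17 rad), for 0.2 s.
4. the I-beam offcut stands on the middle of the short board (all of step 3 and x of beam in the frame of stand between -0.015 and 0.015 m and y of beam in the frame of stand between -0.012 and 0.012 m and z of beam in the frame of stand between 0.085 and 0.097 m and angle between the x axis of beam and the x axis of stand, either way round below 0.17 rad), for 0.2 s.
At the end, for the whole second after the job is handed in: Long board on both bearers, a stick on it above each bearer (10 mm along, 15 mm across), short board on the sticks, I-beam upright on top; boards and beam centred on the stand (15 mm along, 12 mm across); each resting on the one below, all square within 10 degrees, released, at rest (all of step 4 and linear speed of each of long_board, short_board, stick_a, stick_b, beam below 0.02 m/s); the robot touches nothing.
It fails at once if the jar is knocked over (tilted more than 0.5 rad) (angle between jar's own z axis and vertical above 0.5 rad).
It also fails if it takes over 115 s, if anything falls off the work surface, if the arm or the gripper's body presses on something with over 40 N, if the wrist force passes 120 N, or if a joint passes its speed limit or range.

## Working session

There is one attempt and no reset: what is moved stays moved. The work goes in short steps, Python scripts to look and compute and a shell command to move; the robot and the scene stay as the last step left them, time stands still between calls to the robot, and variables do not carry over. Pictures are saved under pics/ and viewed, at most 14 in all, crops included, and the job is handed in when it is done.

```bash
ls; mkdir -p pics
python3 - <<'E'
from cell import manip
import cv2
print(manip.read_state())
for n in("scene","top"):
    p,d=manip.get_image(n); cv2.imwrite(f"pics/{n}0.png",p[:,:,::-1]); print(n,manip.get_calibration(n))
E
```

```text
pics
{'time': 0.0, 'q': array([ 7.48059418e+01,  2.02630355e+01,  9.36281618e+01,  5.67289445e-05,
        6.61878448e+01, -1.36562438e-01]), 'dq': array([ 0.02974797,  0.00252714, -0.02115696,  0.07723717,  0.05003785,
        0.05382934]), 'effort': array([ 1.07466749e-03, -5.93825626e+01, -3.34226561e+01,  6.98955939e-02,
        2.27451901e-02, -1.09574687e-04]), 'ee_pos': array([0.16221554, 0.60302179, 0.17676458]), 'ee_rot': array([-1.79920958e+02, -2.40261813e-04,  1.64942481e+02]), 'contact_force': array([ 0.18353143, -0.07481091, -0.35902186]), 'torque': array([ 0.03684827, -0.00395006, -0.00731532]), 'grasp_force': 0.0, 'opening': 1.0024943881875379}
scene {'camera_matrix': array([[411.32678047,   0.        , 256.17681771],
       [  0.        , 411.32678047, 194.80283203],
       [  0.        ,   0.        ,   1.        ]]), 'D': array([-0.08643425,  0.        ,  0.        ,  0.        ,  0.        ]), 'rvec': array([ 2.35964792,  0.76997764, -0.25336087]), 'tvec': array([-0.45019408, -0.22173064,  1.29407024])}
top {'camera_matrix': array([[415.68385004,   0.        , 258.60835795],
       [  0.        , 415.68385004, 196.52571607],
       [  0.        ,   0.        ,   1.        ]]), 'D': array([-0.07954312,  0.        ,  0.        ,  0.        ,  0.        ]), 'rvec': array([ 2.14673019, -2.16840066,  0.1266991 ]), 'tvec': array([-0.01935008,  0.555757  ,  1.12666244])}
```

View pics/scene0.png

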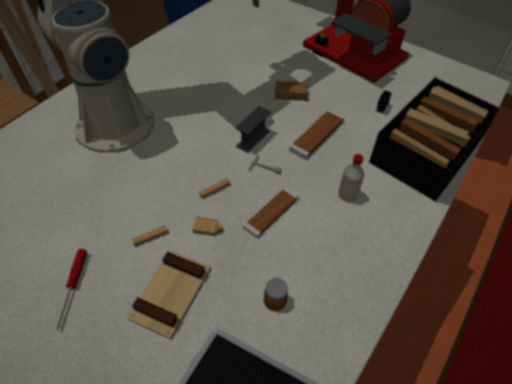

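View pics/top0.png

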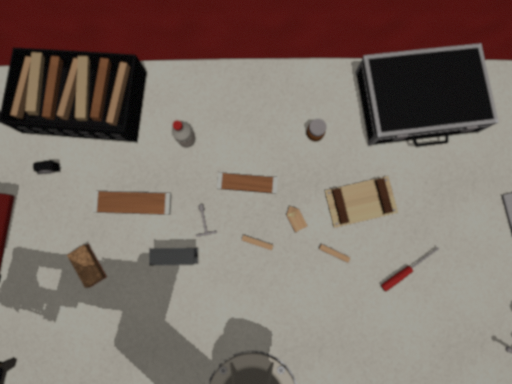

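The scene view shows the stand at (170,293), sticks at (150,236) and (215,188), the boards at (271,213) and (317,134), the beam at (253,128) and the jar at (276,294). In the top view the stand is at (360,200), the long board at (133,203), the short board at (247,183), the beam at (173,256), the sticks at (257,242) and (334,253), and the jar at (316,128).

```bash
cat > h.py <<'E'
from cell import manip
import cv2, numpy as np
def cloud(d,cal):
    K,D=cal["camera_matrix"],cal["D"]; h,w=d.shape
    u,v=np.meshgrid(np.arange(w),np.arange(h))
    n=cv2.undistortPoints(np.stack([u,v],-1).reshape(-1,1,2).astype(np.float64),K,D).reshape(h,w,2)
    P=np.dstack([n*d[...,None],d]); R=cv2.Rodrigues(cal["rvec"])[0]
    return (P-cal["tvec"])@R, n, R
def plane(n,cal,R,z):   # rays n (N,2) onto world plane z
    c=-R.T@cal["tvec"]; r=np.c_[n,np.ones(len(n))]@R
    return (c+r*((z-c[2])/r[:,2])[:,None])[:,:2]
def rect(xy):
    (c,s,_)=r=cv2.minAreaRect(xy.astype(np.float32)); b=cv2.boxPoints(r)
    e=max(b[1]-b[0],b[2]-b[1],key=np.linalg.norm)
    return np.round(c,4),np.round(sorted(s),4),round(np.degrees(np.arctan2(e[1],e[0]))%180,1)
def find(name,top,cam="top",tol=.007,k=1,W=None):
    p,d=W; cal=manip.get_calibration(cam); X,n,R=cloud(d,cal)
    for s in manip.silhouettes(name,cam)[:k]:
        m=s["mask"]; z=X[...,2][m&(d>0)]
        mm=m&(d>0)&(abs(X[...,2]-top)<tol)
        print(name,cam,"conf %.2f"%s["conf"],"bbox",s["bbox"],"zpct",np.percentile(z,[5,50,95]).round(3))
        if mm.sum()>8: print("   depth:",*rect(X[mm][:,:2]),"plane:",*rect(plane(n[mm],cal,R,top)),"mean",plane(n[mm],cal,R,top).mean(0).round(4))
E
python3 - <<'E'
from h import *
for cam in("top","scene"):
    W=manip.get_image(cam)
    for a in (("stand",.012,1),("bearer_a",.037,3),("long_board",.022,2),("short_board",.016,2),("stick_a",.016,3),("beam",.08,1),("jar",.07,1)):
        find(a[0],a[1],cam,k=a[2],W=W)
E
```

```text
stand top conf 0.72 bbox [324.9, 178.1, 74.3, 51.1] zpct [0.009 0.012 0.016]
   depth: [ 0.5416 -0.3169] [0.1097 0.1908] 102.5 plane: [ 0.5415 -0.3168] [0.1098 0.1912] 102.4 mean [ 0.5381 -0.3107]
bearer_a top conf 0.94 bbox [375.8, 179.8, 16.0, 31.5] zpct [0.017 0.037 0.041]
   depth: [ 0.5554 -0.3764] [0.0266 0.0993] 13.2 plane: [ 0.5552 -0.3757] [0.0273 0.0992] 13.3 mean [ 0.5553 -0.3755]
bearer_a top conf 0.81 bbox [331.2, 190.6, 19.7, 31.4] zpct [0.02  0.037 0.041]
   depth: [ 0.5269 -0.2534] [0.0249 0.0983] 12.2 plane: [ 0.5268 -0.2527] [0.0253 0.0984] 12.2 mean [ 0.5269 -0.2527]
long_board top conf 0.73 bbox [321.2, 243.6, 27.2, 18.3] zpct [0.01  0.016 0.019]
   depth: [ 0.3957 -0.2362] [0.016  0.0902] 64.2 plane: [ 0.3957 -0.2354] [0.016  0.0893] 64.3 mean [ 0.3964 -0.234 ]
long_board top conf 0.67 bbox [92.8, 189.7, 78.2, 26.2] zpct [0.018 0.022 0.026]
   depth: [0.5443 0.3392] [0.0609 0.2207] 87.9 plane: [0.5442 0.3388] [0.0611 0.2222] 87.9 mean [0.5441 0.3387]
short_board top conf 0.96 bbox [218.7, 172.1, 57.3, 20.4] zpct [0.012 0.017 0.02 ]
   depth: [0.5982 0.009 ] [0.04
[... 1737 characters left out ...]
depth: [ 0.3953 -0.234 ] [0.0194 0.089 ] 65.1 plane: [ 0.3969 -0.2346] [0.0218 0.0893] 64.5 mean [ 0.3964 -0.2353]
stick_a scene conf 0.58 bbox [201.2, 177.5, 28.1, 23.0] zpct [0.004 0.016 0.019]
   depth: [ 0.4286 -0.0185] [0.0184 0.0877] 68.6 plane: [ 0.4294 -0.0192] [0.0213 0.0891] 70.3 mean [ 0.4287 -0.02  ]
beam scene conf 0.87 bbox [234.5, 106.6, 42.2, 45.5] zpct [0.003 0.041 0.082]
   depth: [0.3934 0.211 ] [0.0486 0.1227] 90.8 plane: [0.3934 0.2084] [0.0492 0.1222] 89.1 mean [0.394  0.2076]
jar scene conf 0.77 bbox [266.2, 277.3, 21.5, 30.8] zpct [0.022 0.068 0.072]
   depth: [ 0.7449 -0.1891] [0.045  0.0455] 125.1 plane: [ 0.7452 -0.1897] [0.0451 0.0468] 126.1 mean [ 0.7452 -0.1904]
```

```bash
cat > d.py <<'E'
import sys, numpy as np
from cell import manip
from scipy.spatial.transform import Rotation as Ro
x,y,z,yaw=map(float,sys.argv[1:5]); s=manip.read_state()
R=Ro.from_euler("xyz",s["ee_rot"],degrees=True); T=Ro.from_euler("xyz",[180,0,yaw],degrees=True)
d=(np.array([x,y,z])-s["ee_pos"])/.02
print("t",round(s["time"],2),"pos",s["ee_pos"].round(4),"rot",s["ee_rot"].round(2),"open",round(s["opening"],3),"F",s["contact_force"].round(1),"grip",round(s["grasp_force"],1),"q6",round(s["q"][5],1))
print("shift units at present yaw",R.inv().apply(d).round(2),"| at target yaw",T.inv().apply(d).round(2),"| turn units",((R.inv()*T).as_rotvec(degrees=True)/8).round(2))
E
python3 d.py .544 .339 .06 88
```

```text
t 0.9 pos [0.1624 0.6036 0.1775] rot [180.    -0.   164.94] open 1.001 F [0.  0.8 0.2] grip 0.0 q6 -0.1
shift units at present yaw [-21.86  -7.82   5.87] | at target yaw [-12.55  19.53   5.88] | turn units [ 0.   -0.    9.62]
```

```bash
python3 -m crank '[[[0,0,0,0,0,0.96],[0,0,0,0,0,0.96],[0,0,0,0,0,0.96],[0,0,0,0,0,0.96],[0,0,0,0,0,0.96],[0,0,0,0,0,0.96],[0,0,0,0,0,0.96],[0,0,0,0,0,0.96],[0,0,0,0,0,0.96],[0,0,0,0,0,0.98]]]' 1
python3 -m crank '[[[-0.63,0.98,0.25,0,0,0],[-0.63,0.98,0.25,0,0,0],[-0.63,0.98,0.25,0,0,0],[-0.63,0.98,0.25,0,0,0],[-0.63,0.98,0.25,0,0,0],[-0.63,0.98,0.25,0,0,0],[-0.63,0.98,0.25,0,0,0],[-0.63,0.98,0.25,0,0,0],[-0.63,0.98,0.25,0,0,0],[-0.63,0.98,0.25,0,0,0],[-0.63,0.98,0.25,0,0,0],[-0.63,0.98,0.25,0,0,0],[-0.63,0.98,0.25,0,0,0],[-0.63,0.98,0.25,0,0,0],[-0.63,0.98,0.25,0,0,0],[-0.63,0.98,0.25,0,0,0],[-0.63,0.98,0.25,0,0,0],[-0.63,0.98,0.25,0,0,0],[-0.63,0.98,0.25,0,0,0],[0,0,0,0,0,0]]]'
python3 d.py .544 .339 .004 88
```

```text
time: 2.15
ee_pos: [0.1624, 0.6035, 0.1775]
ee_rot: [180.0, 0.0, 87.7]
contact_force: [-0.4, 0.0, -0.6]
opening: 1.001
grasp_force: 0.0
time: 4.65
ee_pos: [0.5274, 0.3499, 0.0819]
ee_rot: [-180.0, 0.0, 87.9]
contact_force: [1.2, -0.8, 0.2]
opening: 1.0
grasp_force: 0.0
t 4.65 pos [0.5274 0.3499 0.0819] rot [-1.7998e+02  2.0000e-02  8.7880e+01] open 1.0 F [ 1.2 -0.8  0.2] grip 0.0 q6 35.6
shift units at present yaw [-0.51  0.85  3.89] | at target yaw [-0.52  0.85  3.89] | turn units [-0.    0.   -0.01]
```

```bash
python3 -m crank '[[[-0.52,0.85,0,0,0,0],[0,0,1,0,0,0],[0,0,1,0,0,0],[0,0,1,0,0,0],[0,0,0.5,0,0,0],[0,0,0.35,0,0,0],[0,0,0,0,0,0]]]'
python3 -m crank '[[[0,0,0,0,0,0],[0,0,0,0,0,0],[0,0,0,0,0,0],[0,0,0,0,0,0],[0,0,0,0,0,0],[0,0,0,0,0,0]]]' 0
python3 d.py .5413 -.316 .11 102.5
```

```text
time: 5.52
ee_pos: [0.5426, 0.3402, 0.0051]
ee_rot: [-180.0, 0.0, 88.0]
contact_force: [0.8, 0.0, -0.2]
opening: 1.0
grasp_force: 0.0
time: 6.28
ee_pos: [0.5427, 0.3402, 0.0055]
ee_rot: [180.0, 0.0, 88.0]
contact_force: [0.5, 0.2, -0.0]
opening: 0.368
grasp_force: 0.0
t 6.28 pos [0.5427 0.3402 0.0055] rot [180.     0.    87.98] open 0.368 F [ 0.5  0.2 -0. ] grip 0.0 q6 34.0
shift units at present yaw [-32.79   1.08  -5.23] | at target yaw [-32.02  -7.17  -5.23] | turn units [ 0.    0.   -1.81]
```

Run:
```python
from h import *
a,_=manip.get_image("scene"); b,_=W=manip.get_image("top")
cv2.imwrite("pics/g1.png",np.hstack([cv2.resize(a[60:210,220:380],None,fx=2.4,fy=2.4),cv2.resize(b[120:270,60:220],None,fx=2.4,fy=2.4)])[:,:,::-1])
print(manip.read_state()["opening"])
```

```text
0.28036581457501625
```

View pics/g1.png

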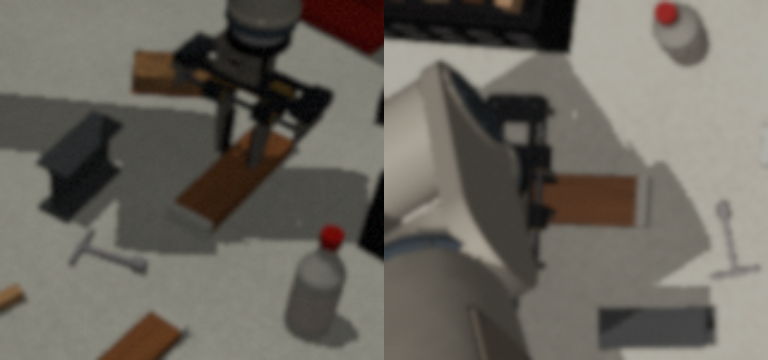

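The scene crop shows both fingers beside the board's far half (fingers at about (225,125) and (260,140)), and the top view shows the hand over the board. The opening is still changing, so I let it settle.

```bash
python3 -m crank '[[[0,0,0,0,0,0],[0,0,0,0,0,0],[0,0,0,0,0,0]]]' 0
```

```text
time: 6.75
ee_pos: [0.5427, 0.3402, 0.0055]
ee_rot: [-180.0, 0.0, 88.0]
contact_force: [0.5, -0.7, -0.2]
opening: 0.005
grasp_force: 0.0
```

Run:
```python
from h import *
a,d=W=manip.get_image("scene")
find("long_board",.022,"scene",k=2,W=W)
cal=manip.get_calibration("scene"); X,n,R=cloud(d,cal)
m=(abs(X[...,0]-.5427)<.05)&(abs(X[...,1]-.3402)<.04)&(X[...,2]>.027)&(X[...,2]<.1)
for lo in np.arange(.03,.1,.01):
    k=m&(X[...,2]>=lo)&(X[...,2]<lo+.01); print(round(lo,3),k.sum(),X[k].mean(0).round(4) if k.any() else "")
pt,_=cv2.projectPoints(np.array([[.5427,.3402,.0055],[.5427,.3402,.022],[.5427,.3402,.06]]),cal["rvec"],cal["tvec"],cal["camera_matrix"],cal["D"]); print(((pt.reshape(-1,2)-[260,80])*6).round())
cv2.imwrite("pics/g2.png",cv2.resize(a[80:170,260:360],None,fx=6,fy=6)[:,:,::-1])
```

```text
long_board scene conf 0.82 bbox [291.8, 107.4, 51.0, 50.9] zpct [0.005 0.022 0.026]
   depth: [0.5425 0.3406] [0.0627 0.223 ] 88.2 plane: [0.5446 0.337 ] [0.0647 0.2267] 87.8 mean [0.546  0.3244]
long_board scene conf 0.53 bbox [200.6, 176.6, 28.4, 22.9] zpct [0.    0.015 0.019]
   depth: [ 0.428  -0.0175] [0.0173 0.0885] 70.8 plane: [ 0.4314 -0.0206] [0.0167 0.0892] 70.7 mean [ 0.43   -0.0219]
0.03 0 
0.04 16 [0.5434 0.3327 0.0455]
0.05 27 [0.5442 0.3321 0.0552]
0.06 27 [0.5436 0.3317 0.0655]
0.07 29 [0.5447 0.3318 0.0751]
0.08 31 [0.5425 0.3319 0.085 ]
0.09 41 [0.5451 0.3318 0.0952]
0.1 0 
[[343. 327.]
 [347. 303.]
 [357. 247.]]
```

View pics/g2.png

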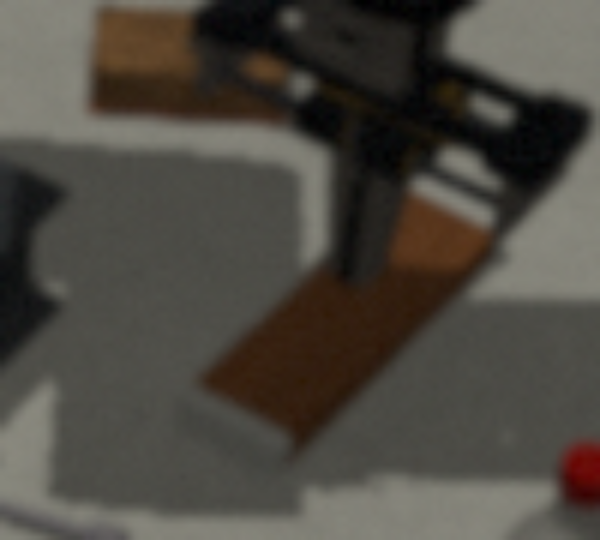

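The fingers are shut above the board. Their tips end at crop (357,285), about z = 0.038, although the reading says 0.0055. I'll reopen and measure the tip height properly.

```bash
python3 -m crank '[[[0,0,-1,0,0,0],[0,0,-1,0,0,0],[0,0,-1,0,0,0],[0,0,0,0,0,0],[0,0,0,0,0,0],[0,0,0,0,0,0],[0,0,0,0,0,0],[0,0,0,0,0,0]]]' 1
python3 - <<'E'
from h import *
print(manip.read_state()["ee_pos"],manip.read_state()["q"])
for cam in("scene","top"):
    a,d=manip.get_image(cam); cal=manip.get_calibration(cam); X,n,R=cloud(d,cal)
    m=(abs(X[...,0]-.5427)<.08)&(abs(X[...,1]-.3402)<.03)&(X[...,2]>.027)&(X[...,2]<.2)
    print(cam,"lowest",np.sort(X[...,2][m])[:8].round(3))
    for lo in np.arange(.06,.17,.01):
        for s in(-1,1):
            k=m&(X[...,2]>=lo)&(X[...,2]<lo+.01)&((X[...,0]-.5427)*s>0)
            if k.any(): print(round(lo,3),s,k.sum(),X[k].mean(0).round(4),X[k].min(0).round(3),X[k].max(0).round(3))
E
```

```text
time: 7.85
ee_pos: [0.5425, 0.3401, 0.065]
ee_rot: [-180.0, 0.0, 88.0]
contact_force: [-1.7, -0.4, 0.6]
opening: 0.855
grasp_force: 0.0
[0.54253529 0.34007006 0.06502929] [ 3.19465339e+01  2.83769507e+01  9.67575122e+01 -1.17021591e-03
  5.49045912e+01  3.39643387e+01]
scene lowest [0.101 0.102 0.102 0.103 0.104 0.104 0.104 0.105]
0.1 -1 15 [0.4983 0.3376 0.1063] [0.491 0.33  0.102] [0.503 0.349 0.11 ]
0.1 1 11 [0.5868 0.3313 0.1063] [0.581 0.327 0.101] [0.594 0.346 0.11 ]
0.11 -1 17 [0.498  0.3352 0.1155] [0.489 0.33  0.112] [0.503 0.347 0.119]
0.11 1 16 [0.5895 0.3314 0.1151] [0.581 0.326 0.11 ] [0.595 0.343 0.119]
0.12 -1 24 [0.4976 0.337  0.1248] [0.488 0.331 0.12 ] [0.503 0.353 0.13 ]
0.12 1 23 [0.5893 0.3321 0.125 ] [0.58  0.326 0.12 ] [0.596 0.346 0.13 ]
0.13 -1 17 [0.4964 0.3358 0.1349] [0.487 0.329 0.13 ] [0.503 0.349 0.139]
0.13 1 19 [0.5906 0.3332 0.1354] [0.58  0.328 0.131] [0.596 0.344 0.139]
0.14 -1 28 [0.4968 0.3366 0.1442] [0.485 0.327 0.14 ] [0.503 0.355 0.149]
0.14 1 23 [0.5903 0.331  0.1462] [0.581 0.326 0.141] [0.598 0.344 0.15 ]
0.15 -1 25 [0.4967 0.3363 0.1552] 
[... 631 characters left out ...]
3319 0.113 ] [0.49 0.33 0.11] [0.501 0.333 0.117]
0.11 1 12 [0.5878 0.3314 0.1151] [0.585 0.327 0.111] [0.596 0.342 0.118]
0.12 -1 8 [0.4949 0.3319 0.1247] [0.489 0.331 0.12 ] [0.5   0.333 0.129]
0.12 1 6 [0.5907 0.3286 0.1246] [0.586 0.327 0.122] [0.597 0.329 0.129]
0.13 -1 1 [0.4995 0.3308 0.1322] [0.499 0.331 0.132] [0.499 0.331 0.132]
0.13 1 9 [0.5897 0.3301 0.1327] [0.585 0.328 0.13 ] [0.598 0.335 0.14 ]
0.14 1 7 [0.5914 0.3282 0.1438] [0.586 0.328 0.141] [0.597 0.329 0.149]
0.15 1 7 [0.5898 0.3282 0.1536] [0.584 0.327 0.151] [0.594 0.329 0.157]
0.16 1 3 [0.5874 0.3371 0.1668] [0.585 0.331 0.163] [0.59  0.347 0.17 ]
0.17 1 1 [0.5893 0.3309 0.1703] [0.589 0.331 0.17 ] [0.589 0.331 0.17 ]
```

The open fingertips really end about 35 mm above the reported TCP, and x and y agree. So I'll treat true tip z as reported + 0.035. I descend with force checks, then grip.

```bash
python3 -m crank '[[[0,0,1,0,0,0],[0,0,1,0,0,0],[0,0,1,0,0,0],[0,0,0.7,0,0,0],[0,0,0.4,0,0,0],[0,0,0.3,0,0,0],[0,0,0,0,0,0]]]' 1
python3 - <<'E'
from h import *
s=manip.read_state(); print(s["ee_pos"],s["contact_force"])
a,d=manip.get_image("scene"); X,n,R=cloud(d,manip.get_calibration("scene"))
m=(abs(X[...,0]-.5427)<.08)&(abs(X[...,1]-.3402)<.03)
for lo,hi,nm in((.57,.605,"far+"),(.48,.506,"near-")):
    k=m&(X[...,0]>lo)&(X[...,0]<hi)&(X[...,2]>.003); print(nm,np.sort(X[...,2][k])[:10].round(3))
E
```

```text
time: 8.82
ee_pos: [0.5427, 0.3402, -0.0227]
ee_rot: [-180.0, 0.0, 88.0]
contact_force: [-0.0, 0.3, -0.4]
opening: 0.998
grasp_force: 0.0
[ 0.54273462  0.3401804  -0.02265313] [-0.03028146  0.2907849  -0.37564744]
far+ [0.004 0.004 0.004 0.004 0.004 0.005 0.005 0.007 0.007 0.008]
near- [0.004 0.004 0.005 0.005 0.005 0.015 0.015 0.015 0.016 0.016]
```

```bash
python3 -m crank '[[[0,0,0.25,0,0,0],[0,0,0,0,0,0],[0,0,0,0,0,0],[0,0,0,0,0,0],[0,0,0,0,0,0],[0,0,0,0,0,0],[0,0,0,0,0,0]]]' 0
```

```text
time: 9.75
ee_pos: [0.5428, 0.3403, -0.0274]
ee_rot: [180.0, -0.0, 88.0]
contact_force: [0.7, -0.6, 2.0]
opening: 0.649
grasp_force: 30.0
```

```bash
python3 -m crank '[[[0,0,-0.5,0,0,0],[0,0,-0.8,0,0,0],[0,0,-0.9,0,0,-0.3],[0,0,-0.9,0,0,-0.5],[0,0,-0.9,0,0,-0.5],[0,0,-0.5,0,0,-0.51],[0,0,0,0,0,0]]]' 0
python3 d.py .5411 -.3148 .06 102.5
```

```text
time: 10.62
ee_pos: [0.5435, 0.3407, 0.0643]
ee_rot: [179.9, -0.0, 102.4]
contact_force: [0.2, 0.4, -2.4]
opening: 0.651
grasp_force: 30.0
t 10.62 pos [0.5435 0.3407 0.0643] rot [ 1.7986e+02 -5.0000e-02  1.0244e+02] open 0.651 F [ 0.2  0.4 -2.4] grip 30.0 q6 19.5
shift units at present yaw [-31.98  -7.18   0.17] | at target yaw [-31.97  -7.21   0.21] | turn units [ 0.02 -0.01 -0.01]
```

```bash
python3 -m crank '[[[-0.6,-0.14,0,0,0,0],[-0.96,-0.216,0,0,0,0],[-0.96,-0.216,0,0,0,0],[-0.96,-0.216,0,0,0,0],[-0.96,-0.216,0,0,0,0],[-0.96,-0.216,0,0,0,0],[-0.96,-0.216,0,0,0,0],[-0.96,-0.216,0,0,0,0],[-0.96,-0.216,0,0,0,0],[-0.96,-0.216,0,0,0,0],[-0.96,-0.216,0,0,0,0],[-0.96,-0.216,0,0,0,0],[-0.96,-0.216,0,0,0,0],[-0.96,-0.216,0,0,0,0],[-0.96,-0.216,0,0,0,0],[-0.96,-0.216,0,0,0,0],[-0.96,-0.216,0,0,0,0],[-0.96,-0.216,0,0,0,0],[-0.96,-0.216,0,0,0,0],[-0.96,-0.216,0,0,0,0]]]' 0
python3 d.py .5411 -.3148 .03 102.5
```

```text
time: 13.12
ee_pos: [0.5411, -0.0474, 0.0625]
ee_rot: [180.0, 0.0, 102.5]
contact_force: [0.4, 0.4, -2.1]
opening: 0.647
grasp_force: 30.0
t 13.12 pos [ 0.5411 -0.0474  0.0625] rot [180.     0.   102.46] open 0.647 F [ 0.4  0.4 -2.1] grip 30.0 q6 -17.6
shift units at present yaw [-13.06  -2.89   1.62] | at target yaw [-13.05  -2.9    1.62] | turn units [ 0.  0. -0.]
```

```bash
python3 -m crank '[[[-0.97,-0.22,0,0,0,0],[-0.97,-0.22,0,0,0,0],[-0.97,-0.22,0,0,0,0],[-0.97,-0.22,0,0,0,0],[-0.97,-0.22,0,0,0,0],[-0.97,-0.22,0,0,0,0],[-0.97,-0.22,0,0,0,0],[-0.97,-0.22,0,0,0,0],[-0.97,-0.22,0,0,0,0],[-0.97,-0.22,0,0,0,0],[-0.97,-0.22,0,0,0,0],[-0.97,-0.22,0,0,0,0],[-0.97,-0.22,0,0,0,0],[-0.5,-0.1,0,0,0,0],[0,0,1,0,0,0],[0,0,0.6,0,0,0],[0,0,0,0,0,0]]]' 0
python3 d.py .5411 -.3148 .0095 102.5
```

```text
time: 15.25
ee_pos: [0.5387, -0.3134, 0.0285]
ee_rot: [-179.9, -0.1, 102.5]
contact_force: [0.4, 0.1, -1.4]
opening: 0.651
grasp_force: 30.0
t 15.25 pos [ 0.5387 -0.3134  0.0285] rot [-1.7985e+02 -1.4000e-01  1.0250e+02] open 0.651 F [ 0.4  0.1 -1.4] grip 30.0 q6 -42.8
shift units at present yaw [-0.09  0.11  0.95] | at target yaw [-0.09  0.1   0.95] | turn units [-0.02 -0.02  0.  ]
```

```bash
python3 -m crank '[[[-0.09,0.11,0.4,0,0,0],[0,0,0.3,0,0,0],[0,0,0.24,0,0,0],[0,0,0,0,0,0]]]' 0; python3 -m crank '[[[0,0,0,0,0,0],[0,0,0,0,0,0],[0,0,0,0,0,0],[0,0,0,0,0,0],[0,0,-0.5,0,0,0],[0,0,-1,0,0,0],[0,0,-1,0,0,0],[0,0,-1,0,0,0]]]' 1
python3 d.py .4287 -.0188 .06 70.5
```

```text
time: 15.75
ee_pos: [0.5422, -0.3159, 0.0113]
ee_rot: [-180.0, -0.0, 102.5]
contact_force: [0.0, 0.7, -2.0]
opening: 0.648
grasp_force: 30.0
time: 16.75
ee_pos: [0.5429, -0.3164, 0.0839]
ee_rot: [179.9, 0.1, 102.5]
contact_force: [-0.2, 0.4, -0.2]
opening: 1.001
grasp_force: 0.0
t 16.75 pos [ 0.5429 -0.3164  0.0839] rot [1.7994e+02 5.0000e-02 1.0246e+02] open 1.001 F [-0.2  0.4 -0.2] grip 0.0 q6 -42.8
shift units at present yaw [15.76 -2.37  1.18] | at target yaw [ 12.12 -10.35   1.19] | turn units [0.01 0.   4.  ]
```

```bash
python3 -m crank '[[[0,0,0,0,0,1],[0,0,0,0,0,1],[0,0,0,0,0,1],[0,0,0,0,0,1],[0.93,-0.8,0.1,0,0,0],[0.93,-0.8,0.1,0,0,0],[0.93,-0.8,0.1,0,0,0],[0.93,-0.8,0.1,0,0,0],[0.93,-0.8,0.1,0,0,0],[0.93,-0.8,0.1,0,0,0],[0.93,-0.8,0.1,0,0,0],[0.93,-0.8,0.1,0,0,0],[0.93,-0.8,0.1,0,0,0],[0.93,-0.8,0.1,0,0,0],[0.93,-0.8,0.1,0,0,0],[0.93,-0.8,0.1,0,0,0],[0.96,-0.75,0,0,0,0],[0,0,0,0,0,0]]]' 0.6
python3 d.py .4287 -.0188 -.027 70.5
python3 - <<'E'
from h import *
for cam in("top","scene"):
    W=manip.get_image(cam)
    find("long_board",.059,cam,k=2,W=W)
E
```

```text
time: 19.0
ee_pos: [0.4277, -0.0172, 0.0578]
ee_rot: [-180.0, 0.0, 70.6]
contact_force: [1.0, -1.0, 0.3]
opening: 0.598
grasp_force: 0.0
t 19.0 pos [ 0.4277 -0.0172  0.0578] rot [-179.99    0.     70.59] open 0.598 F [ 1.  -1.   0.3] grip 0.0 q6 16.9
shift units at present yaw [-0.06  0.08  4.24] | at target yaw [-0.06  0.07  4.24] | turn units [-0.    0.    0.01]
long_board top conf 0.81 bbox [325.3, 181.3, 83.6, 35.9] zpct [0.056 0.06  0.063]
   depth: [ 0.5431 -0.3177] [0.0604 0.222 ] 102.2 plane: [ 0.5427 -0.3166] [0.0603 0.2216] 102.0 mean [ 0.542  -0.3158]
long_board scene conf 0.94 bbox [129.1, 238.0, 73.2, 98.8] zpct [0.044 0.059 0.062]
   depth: [ 0.5419 -0.3152] [0.0626 0.2225] 102.4 plane: [ 0.5432 -0.3159] [0.0637 0.2234] 102.5 mean [ 0.5448 -0.3223]
long_board scene conf 0.75 bbox [163.3, 248.2, 44.6, 30.7] zpct [0.017 0.036 0.04 ]
```

The long board is centred on the stand to within about 1 mm and 0.5°. Next, the first stick.

```bash
python3 -m crank '[[[-0.06,0.08,1,0,0,0],[0,0,1,0,0,0],[0,0,1,0,0,0],[0,0,0.8,0,0,0],[0,0,0.4,0,0,0],[0,0,0.2,0,0,0],[0,0,0,0,0,0]]]' 0.6; python3 -m crank '[[[0,0,0,0,0,0],[0,0,0,0,0,0],[0,0,0,0,0,0],[0,0,0,0,0,0],[0,0,0,0,0,0],[0,0,0,0,0,0]]]' 0
```

```text
time: 20.08
ee_pos: [0.4297, -0.0203, -0.0302]
ee_rot: [180.0, -0.0, 70.4]
contact_force: [-0.4, 0.1, -0.1]
opening: 0.601
grasp_force: 0.0
time: 20.82
ee_pos: [0.4296, -0.0201, -0.0302]
ee_rot: [180.0, -0.0, 70.5]
contact_force: [-0.4, 0.9, 2.6]
opening: 0.173
grasp_force: 30.0
```

```bash
python3 -m crank '[[[0,0,-0.6,0,0,0],[0,0,-1,0,0,0],[0,0,-1,0,0,0.9],[0,0,-1,0,0,0.9],[0,0,-1,0,0,0.9],[0,0,-1,0,0,0.9],[0,0,-0.5,0,0,0.9],[0,0,0,0,0,0.9],[0,0,0,0,0,0.9],[0,0,0,0,0,0.95],[0,0,0,0,0,0]]]' 0
python3 d.py .5260 -.253 .06 12.5
```

```text
time: 22.2
ee_pos: [0.4296, -0.0201, 0.0922]
ee_rot: [180.0, -0.0, 12.5]
contact_force: [-0.2, 0.2, -0.3]
opening: 0.17
grasp_force: 30.0
t 22.2 pos [ 0.4296 -0.0201  0.0922] rot [ 1.7999e+02 -3.0000e-02  1.2510e+01] open 0.17 F [-0.2  0.2 -0.3] grip 30.0 q6 74.6
shift units at present yaw [ 2.18 12.41  1.61] | at target yaw [ 2.19 12.41  1.61] | turn units [ 0. -0.  0.]
```

```bash
python3 -m crank '[[[0.17,0.95,0,0,0,0],[0.17,0.95,0,0,0,0],[0.17,0.95,0,0,0,0],[0.17,0.95,0,0,0,0],[0.17,0.95,0,0,0,0],[0.17,0.95,0,0,0,0],[0.17,0.95,0,0,0,0],[0.17,0.95,0,0,0,0],[0.17,0.95,0,0,0,0],[0.17,0.95,0,0,0,0],[0.17,0.95,0.5,0,0,0],[0.17,0.95,0.5,0,0,0],[0.14,1,0.5,0,0,0],[0,0,0.5,0,0,0],[0,0,0.4,0,0,0],[0,0,0.2,0,0,0],[0,0,0,0,0,0]]]' 0
python3 d.py .5260 -.253 .0295 12.5
```

```text
time: 24.32
ee_pos: [0.5254, -0.2523, 0.0395]
ee_rot: [-180.0, 0.0, 12.5]
contact_force: [0.0, -0.3, 0.3]
opening: 0.173
grasp_force: 30.0
t 24.32 pos [ 0.5254 -0.2523  0.0395] rot [-1.7998e+02  2.0000e-02  1.2490e+01] open 0.173 F [ 0.  -0.3  0.3] grip 30.0 q6 51.7
shift units at present yaw [0.02 0.04 0.5 ] | at target yaw [0.02 0.04 0.5 ] | turn units [-0.  0. -0.]
```

```bash
python3 -m crank '[[[0,0.03,0.3,0,0,0],[0,0,0.18,0,0,0],[0,0,0,0,0,0]]]' 0; python3 -m crank '[[[0,0,0,0,0,0],[0,0,0,0,0,0],[0,0,0,0,0,0],[0,0,-0.5,0,0,0],[0,0,-1,0,0,0],[0,0,-1,0,0,0],[0,0,0,0,0,0]]]' 0.6
python3 d.py .3958 -.235 .06 64.5
```

```text
time: 24.7
ee_pos: [0.5256, -0.2533, 0.0298]
ee_rot: [-180.0, 0.0, 12.5]
contact_force: [-0.3, 0.6, 0.1]
opening: 0.171
grasp_force: 30.0
time: 25.58
ee_pos: [0.5271, -0.2541, 0.082]
ee_rot: [179.9, -0.2, 12.5]
contact_force: [-0.2, 0.0, -0.1]
opening: 0.602
grasp_force: 0.0
t 25.57 pos [ 0.5271 -0.2541  0.082 ] rot [ 1.7987e+02 -1.6000e-01  1.2460e+01] open 0.602 F [-0.2  0.  -0.1] grip 0.0 q6 51.7
shift units at present yaw [-6.21 -2.35  1.08] | at target yaw [-1.96 -6.34  1.1 ] | turn units [ 0.02 -0.01 -6.5 ]
```

```bash
python3 -m crank '[[[-0.9,-0.34,0,0,0,0],[-0.9,-0.34,0,0,0,0],[-0.9,-0.34,0,0,0,0],[-0.9,-0.34,0,0,0,0],[-0.9,-0.34,0,0,0,0],[-0.9,-0.34,0,0,0,0],[-0.8,-0.3,0,0,0,0],[0,0,0.2,0,0,-0.9],[0,0,0.2,0,0,-0.9],[0,0,0.2,0,0,-0.9],[0,0,0.2,0,0,-0.9],[0,0,0.2,0,0,-0.9],[0,0,0,0,0,-1],[0,0,0,0,0,-1],[0,0,0,0,0,0]]]' 0.6
python3 d.py .3958 -.235 -.030 64.5
python3 - <<'E'
from h import *
for cam in("top","scene"):
    W=manip.get_image(cam)
    find("stick_a",.075,cam,k=4,W=W); find("long_board",.059,cam,W=W)
E
```

```text
time: 27.45
ee_pos: [0.3943, -0.2346, 0.0601]
ee_rot: [180.0, 0.0, 64.4]
contact_force: [0.6, -0.6, 0.2]
opening: 0.6
grasp_force: 0.0
t 27.45 pos [ 0.3943 -0.2346  0.0601] rot [179.99   0.    64.4 ] open 0.6 F [ 0.6 -0.6  0.2] grip 0.0 q6 -5.3
shift units at present yaw [0.01 0.08 4.51] | at target yaw [0.01 0.08 4.51] | turn units [ 0.    0.   -0.01]
stick_a top conf 0.62 bbox [321.9, 246.1, 13.8, 6.6] zpct [0.01  0.016 0.02 ]
long_board top conf 0.55 bbox [324.1, 180.1, 84.3, 39.9] zpct [0.056 0.06  0.063]
   depth: [ 0.5433 -0.3183] [0.0608 0.2239] 102.3 plane: [ 0.5432 -0.3174] [0.0609 0.2234] 102.3 mean [ 0.5437 -0.3219]
stick_a scene conf 0.56 bbox [131.2, 227.6, 38.1, 19.7] zpct [0.001 0.015 0.019]
long_board scene conf 0.61 bbox [128.4, 239.5, 74.1, 94.3] zpct [0.047 0.059 0.062]
   depth: [ 0.542  -0.3151] [0.0618 0.2225] 102.5 plane: [ 0.5433 -0.3156] [0.0632 0.223 ] 102.6 mean [ 0.5469 -0.3306]
```

```bash
cat >> h.py <<'E'
def slab(cam,x,y,r,lo,hi,W=None):
    p,d=W or manip.get_image(cam); X,n,R=cloud(d,manip.get_calibration(cam))
    m=(d>0)&(np.hypot(X[...,0]-x,X[...,1]-y)<r)&(X[...,2]>lo)&(X[...,2]<hi)
    print(cam,m.sum(),rect(X[m][:,:2]) if m.sum()>8 else "",X[m].mean(0).round(4))
E
python3 -c "
from h import *
for c in('top','scene'): slab(c,.527,-.2527,.06,.07,.085)"
python3 -m crank '[[[0.01,0.08,1,0,0,0],[0,0,1,0,0,0],[0,0,1,0,0,0],[0,0,0.8,0,0,0],[0,0,0.5,0,0,0],[0,0,0.2,0,0,0],[0,0,0,0,0,0]]]' 0.6; python3 -m crank '[[[0,0,0,0,0,0],[0,0,0,0,0,0],[0,0,0,0,0,0],[0,0,0,0,0,0],[0,0,0,0,0,0],[0,0,0,0,0,0]]]' 0
```

```text
top 209 (array([ 0.5272, -0.2543]), array([0.0177, 0.0899]), np.float32(13.1)) [ 0.5269 -0.2539  0.0756]
scene 290 (array([ 0.5259, -0.2525]), array([0.0187, 0.0909]), np.float32(13.3)) [ 0.5272 -0.253   0.0749]
time: 28.72
ee_pos: [0.3962, -0.2351, -0.0298]
ee_rot: [180.0, 0.0, 64.5]
contact_force: [-0.5, 0.2, -0.3]
opening: 0.599
grasp_force: 0.0
time: 29.48
ee_pos: [0.3962, -0.2351, -0.0298]
ee_rot: [180.0, 0.0, 64.5]
contact_force: [-0.2, -0.7, 3.6]
opening: 0.168
grasp_force: 30.0
```

```bash
python3 -m crank '[[[0,0,-0.6,0,0,0],[0,0,-1,0,0,0],[0,0,-1,0,0,0.9],[0,0,-1,0,0,0.9],[0,0,-1,0,0,0.9],[0,0,-1,0,0,0.9],[0,0,-0.7,0,0,0.9],[0,0,0,0,0,1],[0,0,0,0,0,1],[0,0,0,0,0,0]]]' 0
python3 d.py .5552 -.376 .06 12.5
```

```text
time: 30.72
ee_pos: [0.3961, -0.235, 0.0967]
ee_rot: [180.0, -0.0, 12.5]
contact_force: [-0.1, -0.0, -0.1]
opening: 0.17
grasp_force: 30.0
t 30.73 pos [ 0.3961 -0.235   0.0967] rot [ 1.7998e+02 -2.0000e-02  1.2520e+01] open 0.17 F [-0.1 -0.  -0.1] grip 30.0 q6 46.6
shift units at present yaw [6.24 8.6  1.84] | at target yaw [6.24 8.6  1.83] | turn units [ 0. -0.  0.]
```

```bash
python3 -m crank '[[[0.7,0.96,0,0,0,0],[0.7,0.96,0,0,0,0],[0.7,0.96,0,0,0,0],[0.7,0.96,0,0,0,0],[0.7,0.96,0,0,0,0],[0.7,0.96,0,0,0,0],[0.7,0.96,0,0,0,0],[0.7,0.96,0,0,0,0],[0.64,0.92,0,0,0,0],[0,0,0.8,0,0,0],[0,0,1,0,0,0],[0,0,0.6,0,0,0],[0,0,0.4,0,0,0],[0,0,0.1,0,0,0],[0,0,0,0,0,0]]]' 0
python3 d.py .5552 -.376 .0300 12.5
```

```text
time: 32.6
ee_pos: [0.5553, -0.3761, 0.0383]
ee_rot: [180.0, -0.0, 12.5]
contact_force: [0.9, -0.5, 1.3]
opening: 0.175
grasp_force: 30.0
t 32.6 pos [ 0.5553 -0.3761  0.0383] rot [ 1.7998e+02 -1.0000e-02  1.2470e+01] open 0.175 F [ 0.9 -0.5  1.3] grip 30.0 q6 43.3
shift units at present yaw [-0.   -0.01  0.42] | at target yaw [-0.   -0.01  0.42] | turn units [ 0. -0. -0.]
```

```bash
python3 -m crank '[[[0,0,0.25,0,0,0],[0,0,0.16,0,0,0],[0,0,0,0,0,0]]]' 0; python3 -m crank '[[[0,0,0,0,0,0],[0,0,0,0,0,0],[0,0,0,0,0,0],[0,0,-0.5,0,0,0],[0,0,-1,0,0,0],[0,0,-1,0,0,0],[0,0,-1,0,0,0],[0,0,0,0,0,0]]]' 0.6
python3 d.py .598 .0095 .06 84.8
```

```text
time: 32.98
ee_pos: [0.5549, -0.3759, 0.0296]
ee_rot: [-180.0, 0.0, 12.5]
contact_force: [-0.5, 1.0, -0.5]
opening: 0.168
grasp_force: 30.0
time: 33.98
ee_pos: [0.5565, -0.377, 0.1026]
ee_rot: [179.8, -0.2, 12.5]
contact_force: [-0.2, -1.0, -0.2]
opening: 0.604
grasp_force: 0.0
t 33.98 pos [ 0.5565 -0.377   0.1026] rot [ 1.7982e+02 -1.6000e-01  1.2460e+01] open 0.604 F [-0.2 -1.  -0.2] grip 0.0 q6 43.3
shift units at present yaw [  6.19 -18.43   2.09] | at target yaw [19.43  0.32  2.13] | turn units [ 0.03 -0.   -9.04]
```

```bash
python3 -m crank '[[[0.31,-0.92,0,0,0,0],[0.31,-0.92,0,0,0,0],[0.31,-0.92,0,0,0,0],[0.31,-0.92,0,0,0,0],[0.31,-0.92,0,0,0,0],[0.31,-0.92,0,0,0,0],[0.31,-0.92,0,0,0,0],[0.31,-0.92,0,0,0,0],[0.31,-0.92,0,0,0,0],[0.31,-0.92,0,0,0,0],[0.31,-0.92,0,0,0,0],[0.31,-0.92,0,0,0,0],[0.31,-0.92,0,0,0,0],[0.31,-0.92,0,0,0,0],[0.31,-0.92,0,0,0,0],[0.31,-0.92,0,0,0,0],[0.31,-0.92,0,0,0,0],[0.31,-0.92,0,0,0,0],[0.31,-0.92,0,0,0,0],[0.31,-0.92,0,0,0,0]]]' 0.85
python3 -m crank '[[[0,0,0.25,0,0,-1],[0,0,0.25,0,0,-1],[0,0,0.25,0,0,-1],[0,0,0.25,0,0,-1],[0,0,0.25,0,0,-1],[0,0,0.25,0,0,-1],[0,0,0.25,0,0,-1],[0,0,0.25,0,0,-1],[0,0,0,0,0,-1],[0,0,0,0,0,0]]]'
python3 d.py .598 .0095 -.030 84.8
python3 -c "
from h import *
for c in('top','scene'): slab(c,.555,-.376,.06,.07,.085);slab(c,.527,-.2527,.06,.07,.085)"
```

```text
time: 36.48
ee_pos: [0.5969, 0.0113, 0.0999]
ee_rot: [180.0, -0.0, 12.5]
contact_force: [0.0, 0.2, -0.5]
opening: 0.851
grasp_force: 0.0
time: 37.72
ee_pos: [0.5969, 0.0106, 0.0598]
ee_rot: [-180.0, 0.0, 84.4]
contact_force: [-0.8, -0.0, -0.2]
opening: 0.853
grasp_force: 0.0
t 37.73 pos [0.5969 0.0106 0.0598] rot [-179.99    0.     84.42] open 0.853 F [-0.8 -0.  -0.2] grip 0.0 q6 6.5
shift units at present yaw [-0.05  0.06  4.49] | at target yaw [-0.05  0.06  4.49] | turn units [-0.    0.   -0.05]
top 217 (array([ 0.5558, -0.3758]), array([0.0181, 0.0904]), np.float32(12.2)) [ 0.5554 -0.3758  0.0753]
top 214 (array([ 0.5275, -0.2544]), array([0.0174, 0.0902]), np.float32(12.7)) [ 0.5271 -0.254   0.0753]
scene 360 (array([ 0.5541, -0.3752]), array([0.0173, 0.0926]), np.float32(12.8)) [ 0.556  -0.3754  0.075 ]
scene 285 (array([ 0.5258, -0.2523]), array([0.0182, 0.0915]), np.float32(13.8)) [ 0.5273 -0.2528  0.0751]
```

Both sticks sit directly above the bearers. Next, the short board.

```bash
python3 -m crank '[[[-0.05,0.06,1,0,0,-0.05],[0,0,1,0,0,0],[0,0,1,0,0,0],[0,0,0.8,0,0,0],[0,0,0.5,0,0,0],[0,0,0.2,0,0,0],[0,0,0,0,0,0]]]'; python3 -m crank '[[[0,0,0,0,0,0],[0,0,0,0,0,0],[0,0,0,0,0,0],[0,0,0,0,0,0],[0,0,0,0,0,0]]]' 0
```

```text
time: 38.8
ee_pos: [0.598, 0.0089, -0.0301]
ee_rot: [180.0, 0.0, 84.9]
contact_force: [-0.3, -0.0, -0.3]
opening: 0.85
grasp_force: 0.0
time: 39.42
ee_pos: [0.598, 0.009, -0.0299]
ee_rot: [180.0, -0.0, 84.9]
contact_force: [-1.0, 0.7, 3.4]
opening: 0.499
grasp_force: 30.0
```

```bash
python3 -m crank '[[[0,0,-0.5,0,0,0],[0,0,-1,0,0,0],[0,0,-1,0,0,-0.55],[0,0,-1,0,0,-0.55],[0,0,-1,0,0,-0.55],[0,0,-1,0,0,-0.55],[0,0,-1,0,0,0],[0,0,-0.7,0,0,0],[0,0,0,0,0,0]]]' 0
python3 d.py .5413 -.316 .08 102.5
```

```text
time: 40.55
ee_pos: [0.5988, 0.0089, 0.1155]
ee_rot: [179.9, 0.0, 102.5]
contact_force: [-0.2, 0.4, -1.5]
opening: 0.494
grasp_force: 30.0
t 40.55 pos [0.5988 0.0089 0.1155] rot [1.7985e+02 3.0000e-02 1.0246e+02] open 0.494 F [-0.2  0.4 -1.5] grip 30.0 q6 -11.7
shift units at present yaw [-15.24  -6.31   1.77] | at target yaw [-15.24  -6.32   1.78] | turn units [ 0.02  0.   -0.01]
```

```bash
python3 -m crank '[[[-0.5,-0.21,0,0,0,0],[-0.95,-0.394,0,0,0,0],[-0.95,-0.394,0,0,0,0],[-0.95,-0.394,0,0,0,0],[-0.95,-0.394,0,0,0,0],[-0.95,-0.394,0,0,0,0],[-0.95,-0.394,0,0,0,0],[-0.95,-0.394,0,0,0,0],[-0.95,-0.394,0,0,0,0],[-0.95,-0.394,0,0,0,0],[-0.95,-0.394,0,0,0,0],[-0.95,-0.394,0,0,0,0],[-0.95,-0.394,0,0,0,0],[-0.95,-0.394,0,0,0,0],[-0.95,-0.394,0,0,0,0],[-0.95,-0.394,0,0,0,0],[-0.49,-0.19,0.6,0,0,0],[0,0,1,0,0,0],[0,0,1,0,0,0],[0,0,0.1,0,0,0]]]' 0
python3 -m crank '[[[0,0,0.1,0,0,0],[0,0,0,0,0,0]]]' 0
python3 d.py .5413 -.316 .0463 102.5
```

```text
time: 43.05
ee_pos: [0.5389, -0.3143, 0.0572]
ee_rot: [-179.8, -0.2, 102.5]
contact_force: [-0.5, 0.8, -1.0]
opening: 0.499
grasp_force: 30.0
time: 43.3
ee_pos: [0.5409, -0.3159, 0.0583]
ee_rot: [180.0, 0.0, 102.5]
contact_force: [0.4, 0.5, -0.4]
opening: 0.493
grasp_force: 30.0
t 43.3 pos [ 0.5409 -0.3159  0.0583] rot [1.7997e+02 3.0000e-02 1.0249e+02] open 0.493 F [ 0.4  0.5 -0.4] grip 30.0 q6 -42.9
shift units at present yaw [-0.01  0.02  0.6 ] | at target yaw [-0.01  0.02  0.6 ] | turn units [ 0.  0. -0.]
```

```bash
python3 -m crank '[[[0,0,0.35,0,0,0],[0,0,0.24,0,0,0],[0,0,0,0,0,0]]]' 0; python3 -m crank '[[[0,0,0,0,0,0],[0,0,0,0,0,0],[0,0,0,0,0,0],[0,0,-0.5,0,0,0],[0,0,-1,0,0,0],[0,0,-1,0,0,0],[0,0,-1,0,0,0],[0,0,0,0,0,0]]]' 0.9
python3 d.py .393 .2085 .1 90
```

```text
time: 43.68
ee_pos: [0.54, -0.3157, 0.0456]
ee_rot: [-180.0, -0.0, 102.5]
contact_force: [0.7, -0.4, -0.6]
opening: 0.495
grasp_force: 30.0
time: 44.68
ee_pos: [0.5419, -0.3168, 0.119]
ee_rot: [179.8, 0.2, 102.5]
contact_force: [-0.5, 0.7, -0.2]
opening: 0.9
grasp_force: 0.0
t 44.67 pos [ 0.5419 -0.3168  0.119 ] rot [179.81   0.18 102.46] open 0.9 F [-0.5  0.7 -0.2] grip 0.0 q6 -42.9
shift units at present yaw [27.26 -1.61  0.86] | at target yaw [26.26 -7.45  0.95] | turn units [0.03 0.02 1.56]
```

```bash
python3 -m crank '[[[0,0,0,0,0,0.78],[0,0,0,0,0,0.78],[0.94,-0.266,0,0,0,0],[0.94,-0.266,0,0,0,0],[0.94,-0.266,0,0,0,0],[0.94,-0.266,0,0,0,0],[0.94,-0.266,0,0,0,0],[0.94,-0.266,0,0,0,0],[0.94,-0.266,0,0,0,0],[0.94,-0.266,0,0,0,0],[0.94,-0.266,0,0,0,0],[0.94,-0.266,0,0,0,0],[0.94,-0.266,0,0,0,0],[0.94,-0.266,0,0,0,0],[0.94,-0.266,0,0,0,0],[0.94,-0.266,0,0,0,0],[0.94,-0.266,0,0,0,0],[0.94,-0.266,0,0,0,0],[0.94,-0.266,0,0,0,0],[0.94,-0.266,0,0,0,0]]]' 0.9
python3 -m crank '[[[0.94,-0.266,0,0,0,0],[0.94,-0.266,0,0,0,0],[0.94,-0.266,0,0,0,0],[0.94,-0.266,0,0,0,0],[0.94,-0.266,0,0,0,0],[0.94,-0.266,0,0,0,0],[0.94,-0.266,0,0,0,0],[0.94,-0.266,0,0,0,0],[0.94,-0.266,0,0,0,0],[0.9,-0.266,0,0,0,0],[0,0,0,0,0,0]]]' 0.9
python3 d.py .393 .2085 .024 90
python3 - <<'E'
from h import *
for c in('top','scene'):
    W=manip.get_image(c)
    slab(c,.541,-.316,.11,.084,.098,W); slab(c,.393,.2085,.075,.074,.086,W)
cv2.imwrite("pics/s3.png",cv2.resize(W[0][200:350,80:240],None,fx=4,fy=4)[:,:,::-1])
E
```

```text
time: 47.18
ee_pos: [0.4443, 0.0237, 0.1161]
ee_rot: [180.0, 0.0, 90.0]
contact_force: [-0.7, 1.0, -0.4]
opening: 0.903
grasp_force: 0.0
time: 48.55
ee_pos: [0.391, 0.2108, 0.1161]
ee_rot: [180.0, -0.0, 90.1]
contact_force: [-0.4, -0.1, -0.5]
opening: 0.901
grasp_force: 0.0
t 48.55 pos [0.391  0.2108 0.1161] rot [ 1.7999e+02 -1.0000e-02  9.0090e+01] open 0.901 F [-0.4 -0.1 -0.5] grip 0.0 q6 28.0
shift units at present yaw [-0.12  0.1   4.6 ] | at target yaw [-0.11  0.1   4.6 ] | turn units [ 0.   -0.    0.01]
top 1106 (array([ 0.5411, -0.317 ]), array([0.0468, 0.1716]), np.float32(102.4)) [ 0.5406 -0.3158  0.0915]
top 482 (array([0.3922, 0.1858]), array([0.0448, 0.073 ]), np.float32(89.6)) [0.3924 0.1856 0.0803]
scene 1672 (array([ 0.5394, -0.3148]), array([0.0485, 0.1725]), np.float32(102.3)) [ 0.542  -0.3194  0.0911]
scene 458 (array([0.3936, 0.2106]), array([0.0483, 0.1228]), np.float32(90.8)) [0.394  0.2076 0.0799]
```

View pics/s3.png

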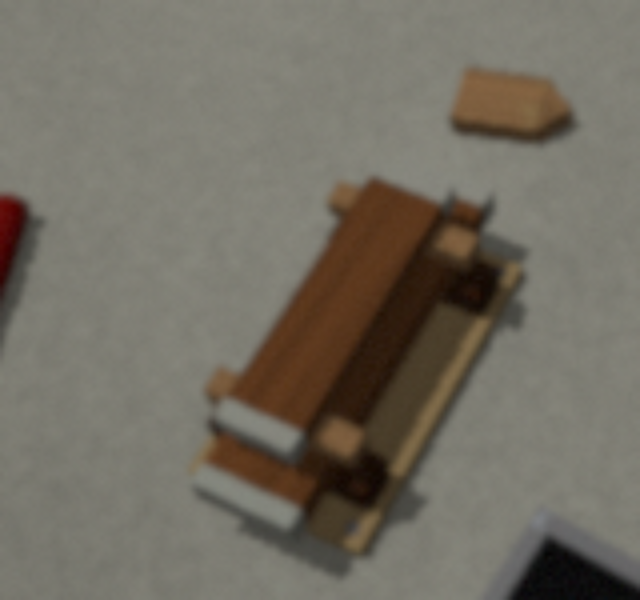

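The stack is right: sticks at crop (455,243) and (340,437) over the bearers, with the short board level and centred on them. Next, the beam.

```bash
python3 -m crank '[[[-0.1,0.1,0.5,0,0,0],[0,0,1,0,0,0],[0,0,1,0,0,0],[0,0,1,0,0,0],[0,0,0.7,0,0,0],[0,0,0.5,0,0,0],[0,0,0,0,0,0]]]'; python3 -m crank '[[[0,0,0,0,0,0],[0,0,0,0,0,0],[0,0,0,0,0,0],[0,0,0,0,0,0],[0,0,0,0,0,0],[0,0,0,0,0,0]]]' 0
```

```text
time: 49.52
ee_pos: [0.3933, 0.2074, 0.0215]
ee_rot: [-179.9, 0.0, 90.0]
contact_force: [-0.2, 0.3, 0.7]
opening: 0.897
grasp_force: 0.0
time: 50.28
ee_pos: [0.3933, 0.2077, 0.0222]
ee_rot: [-180.0, 0.0, 90.0]
contact_force: [-2.8, 1.0, 6.8]
opening: 0.497
grasp_force: 30.0
```

```bash
python3 -m crank '[[[0,0,-0.3,0,0,0],[0,0,-0.6,0,0,0],[0,0,-0.8,0,0,0],[0,0,-0.8,0,0,0],[0,0,-0.8,0,0,0],[0,0,-0.8,0,0,-0.5],[0,0,-0.8,0,0,-0.6],[0,0,-0.8,0,0,-0.46],[0,0,-0.8,0,0,0],[0,0,-0.6,0,0,0],[0,0,-0.2,0,0,0],[0,0,0,0,0,0]]]' 0
python3 d.py .5413 -.316 .13 102.5
```

```text
time: 51.78
ee_pos: [0.3935, 0.2077, 0.168]
ee_rot: [-180.0, 0.0, 102.5]
contact_force: [0.1, -0.3, -7.7]
opening: 0.496
grasp_force: 30.0
t 51.77 pos [0.3935 0.2077 0.168 ] rot [-180.      0.    102.46] open 0.496 F [ 0.1 -0.3 -7.7] grip 30.0 q6 15.2
shift units at present yaw [-27.16   1.57   1.9 ] | at target yaw [-27.16   1.55   1.9 ] | turn units [-0.    0.   -0.01]
```

```bash
python3 -m crank '[[[-0.4,0.02,0,0,0,0],[-0.7,0.04,0,0,0,0],[-0.9,0.052,0,0,0,0],[-0.9,0.052,0,0,0,0],[-0.9,0.052,0,0,0,0],[-0.9,0.052,0,0,0,0],[-0.9,0.052,0,0,0,0],[-0.9,0.052,0,0,0,0],[-0.9,0.052,0,0,0,0],[-0.9,0.052,0,0,0,0],[-0.9,0.052,0,0,0,0],[-0.9,0.052,0,0,0,0],[-0.9,0.052,0,0,0,0],[-0.9,0.052,0,0,0,0],[-0.9,0.052,0,0,0,0],[-0.9,0.052,0,0,0,0],[-0.9,0.052,0,0,0,0],[-0.9,0.052,0,0,0,0],[-0.9,0.052,0,0,0,0],[-0.9,0.052,0,0,0,0]]]' 0
python3 -m crank '[[[-0.9,0.052,0,0,0,0],[-0.9,0.052,0,0,0,0],[-0.9,0.052,0,0,0,0],[-0.9,0.052,0,0,0,0],[-0.9,0.052,0,0,0,0],[-0.9,0.052,0,0,0,0],[-0.9,0.052,0,0,0,0],[-0.9,0.052,0,0,0,0],[-0.9,0.052,0,0,0,0],[-0.8,0.05,0,0,0,0],[-0.6,0.04,0,0,0,0],[-0.4,0.02,0,0,0,0],[0,0,0,0,0,0],[0,0,0,0,0,0]]]' 0
python3 d.py .5413 -.316 .1135 102.5
python3 -c "
from h import *
for c in('top','scene'): W=manip.get_image(c); X,n,R=cloud(W[1],manip.get_calibration(c)); slab(c,.541,-.316,.09,.21,.235,W)"
```

```text
time: 54.28
ee_pos: [0.4881, -0.127, 0.1681]
ee_rot: [-180.0, -0.0, 102.5]
contact_force: [0.3, -0.3, -7.5]
opening: 0.495
grasp_force: 30.0
time: 56.02
ee_pos: [0.5416, -0.3162, 0.168]
ee_rot: [-180.0, -0.0, 102.5]
contact_force: [-0.4, 0.6, -6.0]
opening: 0.498
grasp_force: 30.0
t 56.02 pos [ 0.5416 -0.3162  0.168 ] rot [-1.7999e+02 -3.0000e-02  1.0247e+02] open 0.498 F [-0.4  0.6 -6. ] grip 30.0 q6 -42.9
shift units at present yaw [ 0.01 -0.01  2.73] | at target yaw [ 0.01 -0.01  2.73] | turn units [-0. -0. -0.]
top 518 (array([ 0.542 , -0.2911]), array([0.0617, 0.0716]), np.float32(103.2)) [ 0.5366 -0.2861  0.2261]
scene 901 (array([ 0.5437, -0.3195]), array([0.0723, 0.1148]), np.float32(92.1)) [ 0.5493 -0.3413  0.2256]
```

```bash
python3 -m crank '[[[0,0,0.5,0,0,0],[0,0,0.8,0,0,0],[0,0,0.6,0,0,0],[0,0,0.4,0,0,0],[0,0,0.2,0,0,0],[0,0,0.15,0,0,0],[0,0,0,0,0,0]]]' 0
python3 d.py .5413 -.316 .1125 102.5
```

```text
time: 57.0
ee_pos: [0.5418, -0.3167, 0.1152]
ee_rot: [180.0, 0.0, 102.5]
contact_force: [-0.3, -0.1, -6.1]
opening: 0.492
grasp_force: 30.0
t 57.0 pos [ 0.5418 -0.3167  0.1152] rot [1.7999e+02 1.0000e-02 1.0246e+02] open 0.492 F [-0.3 -0.1 -6.1] grip 30.0 q6 -42.9
shift units at present yaw [ 0.04 -0.02  0.13] | at target yaw [ 0.04 -0.02  0.13] | turn units [ 0.  0. -0.]
```

```bash
python3 -m crank '[[[0,0,0.06,0,0,0],[0,0,0.04,0,0,0],[0,0,0,0,0,0],[0,0,0,0,0,0]]]' 0; python3 d.py .5413 -.316 .1125 102.5
```

```text
time: 57.5
ee_pos: [0.542, -0.3169, 0.1134]
ee_rot: [180.0, 0.0, 102.5]
contact_force: [-0.6, -0.6, -5.0]
opening: 0.491
grasp_force: 30.0
t 57.5 pos [ 0.542  -0.3169  0.1134] rot [1.7998e+02 3.0000e-02 1.0246e+02] open 0.491 F [-0.6 -0.6 -5. ] grip 30.0 q6 -42.9
shift units at present yaw [ 0.05 -0.02  0.04] | at target yaw [ 0.05 -0.02  0.04] | turn units [ 0.  0. -0.]
```

```bash
python3 -m crank '[[[0,0,0.04,0,0,0],[0,0,0.04,0,0,0],[0,0,0,0,0,0],[0,0,0,0,0,0]]]' 0; python3 d.py .5413 -.316 .1125 102.5
```

```text
time: 58.0
ee_pos: [0.5422, -0.3169, 0.1132]
ee_rot: [179.9, 0.1, 102.5]
contact_force: [-3.7, 2.0, 8.0]
opening: 0.495
grasp_force: 30.0
t 58.0 pos [ 0.5422 -0.3169  0.1132] rot [1.7994e+02 6.0000e-02 1.0246e+02] open 0.495 F [-3.7  2.   8. ] grip 30.0 q6 -42.9
shift units at present yaw [ 0.06 -0.04  0.03] | at target yaw [ 0.06 -0.04  0.03] | turn units [ 0.01  0.01 -0.  ]
```

Contact: the beam rests on the board. I release it and withdraw straight up.

```bash
python3 -m crank '[[[0,0,-0.03,0,0,0],[0,0,0,0,0,0],[0,0,0,0,0,0],[0,0,0,0,0,0],[0,0,0,0,0,0],[0,0,-0.4,0,0,0],[0,0,-0.8,0,0,0],[0,0,-1,0,0,0],[0,0,-1,0,0,0],[1,0,-0.5,0,0,0],[1,0,0,0,0,0],[1,0,0,0,0,0],[1,0,0,0,0,0],[1,0,0,0,0,0],[1,0,0,0,0,0],[1,0,0,0,0,0],[1,0,0,0,0,0],[1,0,0,0,0,0],[1,0,0,0,0,0],[0,0,0,0,0,0]]]' 1
python3 - <<'E'
from h import *
for c in('top','scene'):
    W=manip.get_image(c); slab(c,.541,-.316,.09,.163,.18,W); slab(c,.541,-.316,.11,.084,.098,W)
cv2.imwrite("pics/s4.png",cv2.resize(W[0][180:350,80:290],None,fx=3.5,fy=3.5)[:,:,::-1])
E
```

```text
time: 60.5
ee_pos: [0.4983, -0.12, 0.1862]
ee_rot: [-180.0, -0.0, 102.6]
contact_force: [-0.1, 0.7, 0.2]
opening: 0.996
grasp_force: 0.0
top 516 (array([ 0.5463, -0.3376]), array([0.0464, 0.0785]), np.float32(102.7)) [ 0.546  -0.3413  0.1715]
top 35 (array([ 0.5297, -0.3642]), array([0.0038, 0.0768]), np.float32(101.7)) [ 0.5302 -0.3684  0.0932]
scene 1293 (array([ 0.5399, -0.3141]), array([0.0477, 0.1206]), np.float32(103.0)) [ 0.5417 -0.317   0.1711]
scene 888 (array([ 0.5404, -0.3142]), array([0.0486, 0.1731]), np.float32(101.6)) [ 0.5519 -0.3291  0.0929]
```

View pics/s4.png

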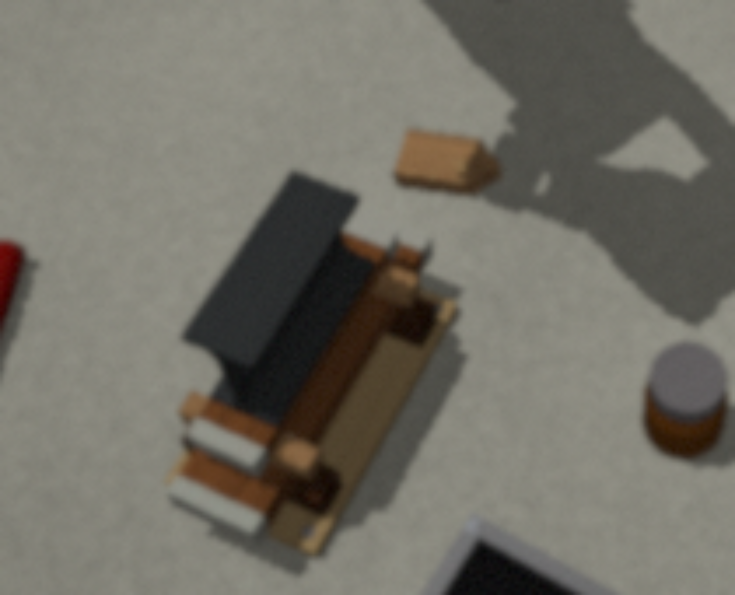

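The beam stands upright on the stack, its top flange spanning crop (185,340) to (357,195). It is centred to within about 2 mm. The jar at (685,400) is upright and the arm is clear.

```bash
python3 -c "
from cell import manip
print(manip.finish_job())"
```

```text
the job is handed in; nothing more can be done
None
```

I built the stack and handed it in at about 60 s: long board, sticks, short board and I-beam, all within about 2 mm of centre by the cameras and the jar still standing; `finish_job()` gave no verdict.

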